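# Index the tube cap to its fourth click and snap it down

### The arm

A 6-joint arm with a two-finger parallel gripper is mounted at the origin on the work surface. World frame = base frame: x ahead of the robot, y to its left, z up, the work surface at z = 0. Lengths are in m, angles in degrees, forces in N, time in s.
With the tool pointing down it reaches from about 0.4 to 0.825 m from the base axis. Payload 7 kg.
Tool frame: the origin (TCP) lies between the finger pads; the fingertips stand 22 mm ahead of it and the grasp point (between the pads) lies 3 mm ahead of it; z points along the fingers, y is the direction in which the jaws open and shut (so a half turn about z gives the same grasp; the last joint's range is limited). The gripper opens to 88 mm and grips with 3 to 60 N. Pads are 19 mm wide; open, the fingers measure 130 mm over their backs; the gripper's body (78 mm by 193 mm) begins 47 mm behind the grasp point.
Start: joints at [-58.551, 20.546, 0.682, 0, -70.136, -16.507], TCP at [0.174, -0.652, 0.212] pointing down, gripper open.
Joint ranges: [-176.03, 176.03], [-82.01, 121.73], [-58.28, 71.71], [-173.87, 95.51], [-174.79, -0.11], [-173.66, 173.66]. Speed limits (degrees/s): [136.94, 136.94, 172.46, 180, 180, 180].

### API

Orientations are given as [roll, pitch, yaw] about the fixed x, y, z axes, in that order (R = Rz(yaw) Ry(pitch) Rx(roll)).
In Python, from plant import telemetry, cams, r gives the robot as it stands.
- The arm moves only by the tool carry_out, never from a script. Its argument "commands" is one flat list of numbers, 5 for each row, row after row: the shift along the world's x, y, z as a fraction of full scale, then the turn about the world's z as a fraction of full scale, then the gripper's target within -1 to 1 (shut at 1, half-way at 0, fully open at -1). In form: [x, y, z, turn, claw, x, y, z, turn, claw, ...]. A call has 1 to 8 rows; each row shifts and turns the commanded pose from where the row before left it; what a row does not reach is not made up. Full scale, the value 1, is 0.04 m for a shift and 4 degrees for a turn. A row lasts 1/10 s, in which the tool goes at most 50 mm and 8.59 degrees, less where a joint would pass 70% of its speed; a pose out of reach is approached as far as the arm can. A call with a number of a shift or a turn outside -1 to 1 is refused whole. A call with a gripper value outside its range is refused whole. The fingers move at their own pace and stop on an object; "grip_force" is the grip in N (left out, the last holds). Time passes only in rows, so rows that do not move let the fingers close. It gives the time, the measured TCP pose, the force and the opening at its end, in the units of the state.
- telemetry.get_state(): the state, without advancing time (a new reading comes with each control period).
- cams.capture(name): name is "side" or "top" or "wrist"; returns a dict with "frame" (400x640x3 uint8, red, green, blue), "camera_matrix" (3x3 intrinsics, pixels), "k1" (the pictures are not rectified: a ray, as slopes to the right and down, at radius r is drawn at 1 + k1 r^2 times it, then the intrinsics apply), "camera_from_world" (4x4, takes a point from world to camera coordinates); the wrist camera has in their place "mount" (4x4, takes a point from camera to tool coordinates, whose origin is the TCP and whose axes are the flange's). Camera axes: x right, y down, z forward; pixel columns grow to the right and rows downward; lengths in m; the calibration is good to about 2 mm. A picture is of the moment at which its call begins: read the wrist's pose just before it. There is no depth.
- r.close_job(): hands the job in, once; it reports no verdict.
The state is a dict: "time_s": time; "joints": joint angles; "qd": joint speeds; "joint_torque": joint torques, N m; "tcp_pos": TCP position; "eef_rot": TCP orientation; "contact_force": force on the tool from outside, world axes, zero at the start; "moment": the same for the moment, N m; "gripper_width": finger opening in m.
Only numpy, scipy, OpenCV 4.12 (cv2) and the standard library are available. Lean on these libraries where they do the work, as an engineer would, in place of code of your own. Each camera call takes 0.05 s, during which the arm holds its last target. There are 200 camera calls.

### The job

Set the click cap of the chrome tube to its fourth click, counted clockwise from the end stop that you feel when you turn it anticlockwise, without ever forcing it, and there press it straight down until it snaps onto its storage step. Do not push it down at any other click, where it plunges in too deep; leave everything else as it is and let go at the end.

Things in the scene. Friction and masses are not known exactly. Their poses are not given: they have to be found in the camera images.
- tube: Fixed upright chrome tube on the low blue shelf, 68 mm across, 75 mm high, on a foot 92 mm across. Origin: centre of its underside, z up. Its yaw tells nothing of how the click works inside are set; that differs each time and cannot be seen. The stop inside is slender: turning hard against it with more than about 1.5 N m at the cap breaks it.
- cap: Click cap on the tube: plain metal disc 66 mm across, 12 mm thick, with an upright black grip bar on it 56 mm long (cap x), 14 mm thick (cap y), 34 mm high; bar top 46 mm above the origin. Origin: on the upright turning axis at the disc's underside, 139 mm above the table at the start. Clockwise is as seen from above.
- cap_grip (a point): On the turning axis inside the grip bar, 34 mm above the cap's origin, 22 mm above the disc's top, 12 mm below the bar's top; axes as the cap's. Clicks are about 18 degrees apart. Leaving one takes a moment that grows to 0.3 to 0.5 N m; about half-way to the next it drops at once and the cap pulls on into the next click, where it centres itself when let go.
- cap_axis (a point): On the turning axis at the top of the disc, 12 mm above the cap's origin. The cap starts in a click, one to three clicks clockwise of click zero. The hard stop lies right at click zero: anticlockwise of it the moment climbs steeply above 0.6 N m. Click zero, at the stop, is not counted; the first drop of the moment after turning back clockwise is the way into click one; there are six.
- cap_top (a point): Centre of the bar's top face, 46 mm above the cap's origin: where to press. A snap spring holds the cap up against about 8 N (do not lean on it while turning); once 2.5 mm down it snaps down by itself. At the fourth click it lands on a step 6 mm down; at any other click it plunges 12 mm, and the run is lost.
- shelf: Low fixed powder-coated blue steel shelf, deck 220 x 360 mm with its top 50 mm above the table, a lip 35 mm high along its far edge. Origin: on the table under its centre; x to its far edge.
- cassette: Loose teal tissue cassette 40 x 28 x 6 mm lying on the shelf; leave alone.
- cassette_spare: Second loose teal cassette 40 x 28 x 6 mm on the shelf; leave alone.
- embedding_ring: Loose pewter coloured ring, 40 mm across, 10 mm high, on the shelf; leave alone.
- vial: Loose rounded amber glass vial, 28 mm across, 56 mm high, on the shelf; leave alone.
- spot_plate: Loose white ceramic spot plate 85 x 110 x 9 mm on the table to the robot's left; leave alone.
- slide_tray: Loose white slide tray 160 x 110 x 30 mm on the table to the robot's right; leave alone.
- probe: Loose steel spatula 160 mm long on the table to the robot's right; leave alone.

How it is judged (in metres and radians):
At the end, for the whole second after the job is handed in: The cap is let go, at rest, and has snapped down onto its storage step: its origin is 3.5 to 8.5 mm below its starting height (6 mm nominal), which is possible only at the fourth click from the stop (height (world z) of cap between 0.1305 and 0.1355 m and linear speed of cap below 0.05 m/s); the robot touches nothing.
It fails at once if the cap was pushed down at a wrong click and plunged too deep (9 mm or more below its start) (height (world z) of cap below 0.13 m).
It fails at once if the cap's inner stop or step was loaded with more than 120 N (contact force between cap and tube above 120 N).
It fails at once if a bystander was moved by more than 15 mm (distance of any of cassette, cassette_spare, embedding_ring, vial, spot_plate, slide_tray, probe from where it was at the start of the episode above 0.015 m).
It also fails if it takes over 72 s, if anything falls off the work surface, if the arm or the gripper's body presses on something with over 40 N, if the wrist force passes 120 N, or if a joint passes its speed limit or range.

## Working session

There is one attempt and no reset: what is moved stays moved. The work goes in short steps, Python scripts to look and compute and a tool call to move; the robot and the scene stay as the last step left them, time stands still between calls to the robot, and variables do not carry over. Pictures are saved under pics/ and viewed, about 8 in all and at most 12, crops included, and the job is handed in when it is done.

Besides the shell and the picture viewer there is one more tool, called after ">>>" in YAML: its name, and indented under it one key for each argument. carry_out: Moves the arm, as the interface text tells. Shift numbers are shares of 0.04 m and turn numbers shares of 4 degrees, none past 1 either way. Its arguments: {"type":"object","properties":{"commands":{"type":"array"},"grip_force":{"type":"number"}},"required":["commands"]}

```bash
mkdir -p pics; ls
python3 - <<'E'
from plant import telemetry,cams,r
import cv2,json
print(telemetry.get_state())
for n in("top","side"):
    c=cams.capture(n); cv2.imwrite(f"pics/{n}0.png",c["frame"][:,:,::-1]); print(n,c["camera_matrix"],c["k1"],c["camera_from_world"])
E
```

```text
pics
{'time_s': 0.0, 'joints': array([-5.85505020e+01,  2.05931209e+01,  6.34949918e-01, -2.20003650e-02,
       -7.01356969e+01, -1.65067721e+01]), 'qd': array([ 0.03514372, -0.04900469, -0.04300861,  0.01293158, -0.02200443,
        0.06462198]), 'joint_torque': array([-9.02587344e-04, -5.82722139e+01,  2.93054849e+01,  6.99767634e+00,
        6.89112276e-03, -1.49005054e-04]), 'tcp_pos': array([ 0.17390418, -0.65168742,  0.2108067 ]), 'eef_rot': array([ 1.79904124e+02, -6.84412069e-03, -1.65064761e+02]), 'contact_force': array([0.17562089, 0.23546191, 0.72707306]), 'moment': array([ 0.01986139, -0.03499969, -0.00457274]), 'gripper_width': 0.08769828664109489}
top [[460.26678747   0.         314.32617445]
 [  0.         460.26678747 194.52162883]
 [  0.           0.           1.        ]] -0.12469608020699832 [[-0.00987546 -0.99994479  0.00359139  0.0020419 ]
 [-0.99124516  0.00931651 -0.13170511  0.52420348]
 [ 0.13166437 -0.0048606  -0.99128244  1.25908521]
 [ 0.          0.          0.          1.        ]]
side [[375.53204451   0.         313.5168675 ]
 [  0.         375.53204451 204.60581175]
 [  0.           0.           1.        ]] -0.008302561135543462 [[-0.99040798 -0.13768161  0.01165382  0.52175544]
 [-0.08626693  0.55025984 -0.83052521  0.17795151]
 [ 0.10793542 -0.82356413 -0.55685911  1.04905565]
 [ 0.          0.          0.          1.        ]]
```

View pics/top0.png

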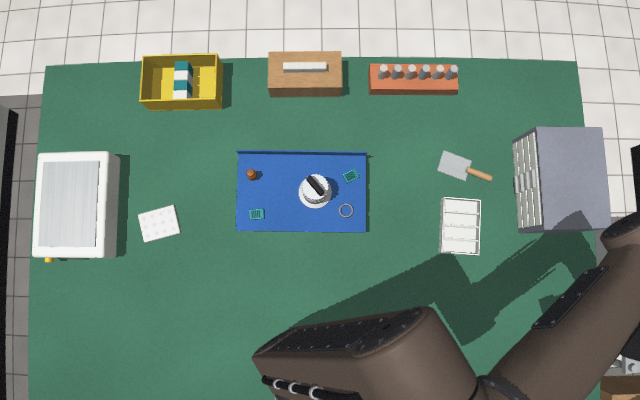

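View pics/side0.png

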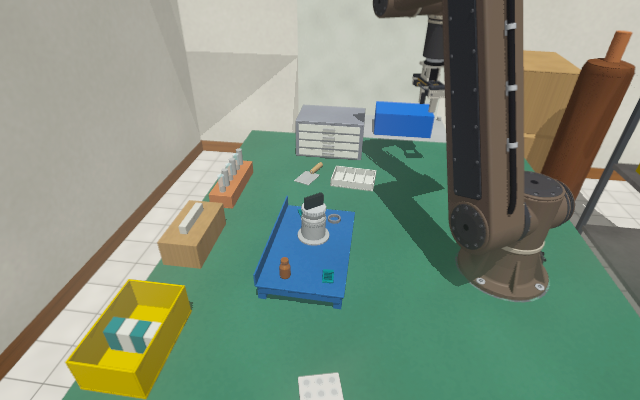

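The top view shows the tube at about (315,190) with its black bar at about (315,185), running from upper left to lower right. The side view shows the cap at about (314,203), with the vial and cassette well clear. Next I measure the bar.

```bash
cat > h.py <<'E'
import numpy as np,cv2
def ray(c,uv,T=None):
    K=c["camera_matrix"]; d=np.array([(uv[0]-K[0,2])/K[0,0],(uv[1]-K[1,2])/K[1,1]])
    s=cv2.undistortPoints(np.array([[uv]],float),K,np.array([c["k1"],0,0,0.]))[0,0]
    if T is None: T=np.linalg.inv(c["camera_from_world"])
    return T[:3,3],T[:3,:3]@np.array([s[0],s[1],1])
def onz(c,uv,z,T=None):
    o,d=ray(c,uv,T); return o+d*(z-o[2])/d[2]
def barmask(f,box,th=60):
    m=(f.max(2)<th).astype(np.uint8); z=np.zeros_like(m); a,b,x,y=box; z[b:y,a:x]=m[b:y,a:x]
    n,l,s,_=cv2.connectedComponentsWithStats(z); i=1+np.argmax(s[1:,4]); return l==i
E
python3 - <<'E'
from plant import cams
from h import *
c=cams.capture("top"); f=c["frame"]
m=barmask(f,(295,168,335,212)); 
v,u=np.nonzero(m); print(len(u),u.min(),u.max(),v.min(),v.max())
P=np.array([onz(c,(a,b),0.180)[:2] for a,b in zip(u,v)])
r=cv2.minAreaRect(P.astype(np.float32)*1000); print(r, cv2.boxPoints(r)); 
w,V=np.linalg.eigh(np.cov(P.T)); print(P.mean(0),np.degrees(np.arctan2(V[1,1],V[0,1])))
g=cv2.resize(f[165:215,290:340],None,fx=8,fy=8,interpolation=cv2.INTER_CUBIC); cv2.imwrite("pics/crop.png",g[:,:,::-1])
# disc/foot cross check: side
c=cams.capture("side");f=c["frame"]; m=barmask(f,(295,185,335,215)); v,u=np.nonzero(m); print(len(u),onz(c,(u.mean(),v.mean()),0.17))
E
```

```text
97 307 323 176 195
((527.6897583007812, -4.163766860961914), (55.862586975097656, 14.59107494354248), 40.71424102783203) [[501.75983  -16.853168]
 [511.2774   -27.912796]
 [553.6197     8.525635]
 [544.1021    19.585262]]
[ 0.52557492 -0.00636238] -141.50661230622353
8 [0.54980857 0.01402425 0.17      ]
```

View pics/crop.png

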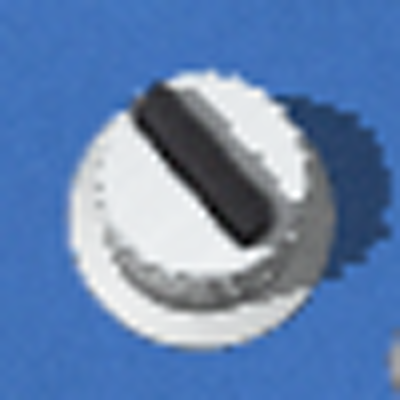

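The mask measures 55.9 × 14.6 mm, which matches the given 56 × 14. So the bar centre is about (0.528, -0.004), with yaw about 41°. I'll move above it with tool yaw at about -139.

>>> carry_out:
  commands: [0.4,0.6,0.4,0.8,-1,0.5,0.95,0.4,0.8,-1,0.5,0.95,0.4,0.8,-1,0.5,0.95,0.3,0.8,-1,0.5,0.95,0,0.8,-1,0.5,0.95,0,0.8,-1,0.5,0.95,0,0.8,-1,0.5,0.95,0,0.8,-1]
  grip_force: 25

```text
time_s: 1.0
tcp_pos: [0.3304, -0.3605, 0.2718]
eef_rot: [-180.0, 0.0, -139.3]
contact_force: [2.5, -0.2, 0.7]
gripper_width: 0.0878
```

>>> carry_out:
  commands: [0.5,0.95,0,0,-1,0.5,0.95,0,0,-1,0.5,0.95,0,0,-1,0.5,0.95,0,0,-1,0.5,0.95,0,0,-1,0.5,0.9,0,0,-1,0.4,0.6,0,0,-1,0,0,0,0,-1]

```text
time_s: 1.8
tcp_pos: [0.4675, -0.1096, 0.2715]
eef_rot: [180.0, 0.0, -139.3]
contact_force: [0.0, 0.1, -1.2]
gripper_width: 0.0878
```

>>> carry_out:
  commands: [0.5,0.9,0,0,-1,0.5,0.9,0,0,-1,0.5,0.84,0,0,-1,0,0,0,0,-1]

```text
time_s: 2.2
tcp_pos: [0.5275, -0.004, 0.271]
eef_rot: [180.0, -0.0, -139.3]
contact_force: [-0.5, -0.7, -0.4]
gripper_width: 0.0878
```

Run:
```python
from plant import cams,telemetry
from h import *
import pickle
s=telemetry.get_state(); c=cams.capture("wrist"); print(s["tcp_pos"],s["eef_rot"],c["mount"],c["camera_matrix"],c["k1"])
pickle.dump((s,c),open("w.pkl","wb")); cv2.imwrite("pics/w1.png",c["frame"][:,:,::-1])
```

```text
[ 0.52753718 -0.00400146  0.27098971] [ 1.79976553e+02 -3.43398504e-02 -1.39323409e+02] [[ 3.65302784e-04 -9.63601027e-01 -2.67344213e-01  7.31782356e-02]
 [ 9.99999391e-01  6.30444251e-04 -9.05926344e-04 -3.23406841e-05]
 [ 1.04149718e-03 -2.67343719e-01  9.63600670e-01 -1.72767763e-01]
 [ 0.00000000e+00  0.00000000e+00  0.00000000e+00  1.00000000e+00]] [[350.92998444   0.         316.07875117]
 [  0.         350.92998444 195.88470258]
 [  0.           0.           1.        ]] -0.05974724213558763
```

View pics/w1.png

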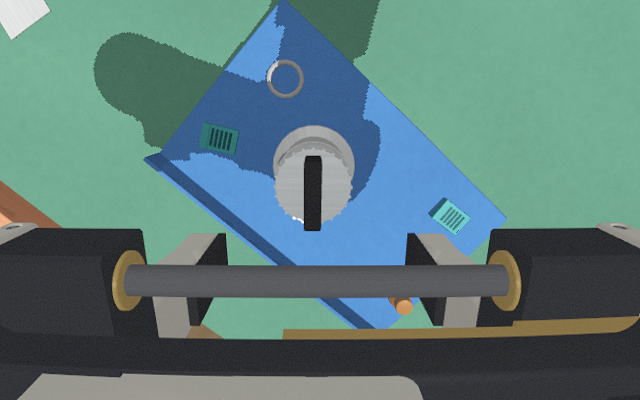

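The wrist view shows the bar at columns 304-321 and rows 155-231, almost parallel to the tool's x, with the jaws on either side. The loose items are clear of the fingers. Next I get its exact position.

Run:
```python
from h import *
import pickle
from scipy.spatial.transform import Rotation as R
s,c=pickle.load(open("w.pkl","rb"))
T=np.eye(4);T[:3,:3]=R.from_euler("xyz",s["eef_rot"],degrees=True).as_matrix();T[:3,3]=s["tcp_pos"];T=T@c["mount"]
m=barmask(c["frame"],(275,140,350,233)); v,u=np.nonzero(m); print(len(u),u.min(),u.max(),v.min(),v.max())
P=np.array([onz(c,(a,b),0.185,T)[:2] for a,b in zip(u,v)])
r=cv2.minAreaRect(P.astype(np.float32)*1000);print(r,cv2.boxPoints(r))
w,V=np.linalg.eigh(np.cov(P.T)); print(P.mean(0),np.degrees(np.arctan2(V[1,1],V[0,1])))
```

```text
1262 304 321 156 230
((527.3810424804688, -8.221406936645508), (58.67823791503906, 12.754323959350586), 40.171390533447266) [[500.84872   -22.27447  ]
 [509.07626   -32.02028  ]
 [553.9133      5.8316555]
 [545.6858     15.577465 ]]
[ 0.52702357 -0.00879717] -140.0130643745973
```

>>> carry_out:
  commands: [0,-0.09,-0.5,0,-1,0,0,-0.6,0,-1,0,0,-0.6,0,-1,0,0,-0.4,0,-1,0,0,-0.22,0,0,0,0,0,0,0.4,0,0,0,0,0.4]

```text
time_s: 2.95
tcp_pos: [0.5263, -0.0106, 0.1798]
eef_rot: [-180.0, 0.0, -139.5]
contact_force: [0.2, -0.6, 0.4]
gripper_width: 0.0691
```

>>> carry_out:
  commands: [0,0,0,0,1,0,0,0,0,1,0,0,0,0,1,0,0,0,0,1,0,0,0,0,1,0,0,0,0,1]
  grip_force: 25

```text
time_s: 3.55
tcp_pos: [0.526, -0.0101, 0.179]
eef_rot: [-180.0, 0.0, -139.5]
contact_force: [-0.0, -0.4, 0.8]
gripper_width: 0.0212
```

```bash
cat > st.py <<'E'
from plant import telemetry
s=telemetry.get_state()
print(*[ (k,s[k].round(4).tolist() if hasattr(s[k],'round') and not isinstance(s[k],float) else s[k]) for k in("time_s","tcp_pos","eef_rot","contact_force","moment","gripper_width")],s["joint_torque"][5],sep="\n")
E
python3 st.py
```

```text
('time_s', 3.55)
('tcp_pos', [0.526, -0.0101, 0.179])
('eef_rot', [-179.9999, 0.0006, -139.4515])
('contact_force', [-0.0434, -0.423, 0.821])
('moment', [0.0272, 0.0753, 0.015])
('gripper_width', 0.02124396638005883)
9.52138702814409e-05
```

>>> carry_out:
  commands: [0,0,0,0,1,0,0,0,0,1,0,0,0,0,1,0,0,0,0,1]

```text
time_s: 3.95
tcp_pos: [0.526, -0.0102, 0.179]
eef_rot: [180.0, -0.0, -139.5]
contact_force: [0.6, -0.6, -0.4]
gripper_width: 0.0006
```

```bash
python3 st.py
```

```text
('time_s', 3.95)
('tcp_pos', [0.526, -0.0102, 0.179])
('eef_rot', [179.9994, -0.0008, -139.4579])
('contact_force', [0.6027, -0.6032, -0.3619])
('moment', [0.0466, 0.0693, 0.0096])
('gripper_width', 0.0005791369946315753)
-4.051583687214588e-05
```

The jaws shut on nothing, so I look before moving.

Run:
```python
from plant import cams,telemetry
import cv2,numpy as np
a=cams.capture("wrist")["frame"]; b=cams.capture("side")["frame"][150:270,240:400]; 
b=cv2.resize(b,None,fx=2.4,fy=2.4,interpolation=cv2.INTER_CUBIC)
o=np.zeros((600,640,3),np.uint8); o[:300]=a[100:400]; o[300:588,:384]=b
cv2.imwrite("pics/w2.png",o[:,:,::-1])
```

```text
(no output)
```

View pics/w2.png

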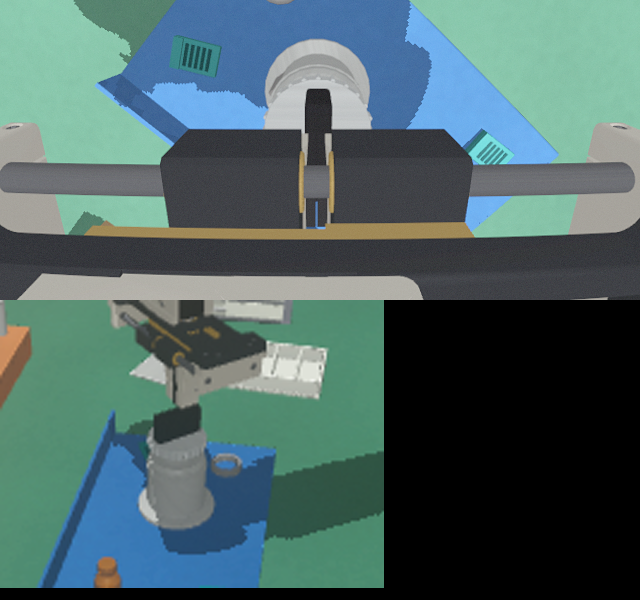

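The side crop shows the closed fingers above or behind a bar that is fully visible at crop (178,425). The gripper isn't around it, so I check the heights by projecting known points into the side view.

Run:
```python
from plant import cams
from h import *
for n in("side","top"):
    c=cams.capture(n); E=c["camera_from_world"]
    P=np.array([[.526,-.010,.157],[.526,-.010,.176],[.526,-.010,.223],[.527,-.0085,.185],[.527,-.0085,.151],[.5475,.0095,.185],[.5055,-.0265,.185]])
    q,_=cv2.projectPoints(P,cv2.Rodrigues(E[:3,:3])[0],E[:3,3],c["camera_matrix"],np.array([c["k1"],0,0,0])); print(n,q[:,0].round(1).tolist())
    if n=="side":
        f=c["frame"]; m=barmask(f,(295,190,332,212),75); v,u=np.nonzero(m); print(len(u),u.min(),u.max(),v.min(),v.max())
        i=np.lexsort((u,v))[0]; 
        r=cv2.minAreaRect(np.c_[u,v].astype(np.float32)); print(cv2.boxPoints(r))
        sx,sy=240,150
        g=cv2.resize(f[180:230,285:345],None,fx=10,fy=10,interpolation=cv2.INTER_CUBIC); cv2.imwrite("pics/s3.png",g[:,:,::-1])
```

```text
side [[315.0, 203.4], [315.1, 197.5], [315.3, 182.6], [314.7, 195.0], [314.5, 205.5], [306.1, 197.9], [323.4, 192.2]]
229 304 323 194 209
[[301.19998 198.60002]
 [321.9     191.70003]
 [325.6     202.80003]
 [304.9     209.70003]]
top [[317.2, 187.5], [317.3, 186.4], [317.5, 183.4], [316.7, 185.4], [316.6, 187.4], [309.4, 177.4], [324.1, 193.9]]
```

View pics/s3.png

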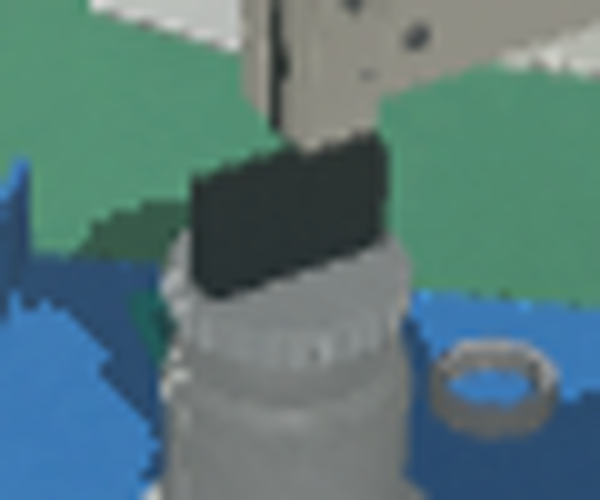

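The bar sits exactly where predicted: projected (314.7,195), and seen there. The jaw gap is also on the axis, but the fingertips end at row ~194, which is about z 0.185. That is at the bar's top instead of 0.157. So the real fingertips reach roughly 30 mm less than stated, and nothing was touched. I'll open, go down in a cautious step, close gently and check again.

>>> carry_out:
  commands: [0,0,0.1,0,0,0,0,0,0,-0.2,0,0,0,0,-0.2,0,0,0,0,-0.2,0,0,0,0,-0.2]

```text
time_s: 4.65
tcp_pos: [0.526, -0.0102, 0.1829]
eef_rot: [180.0, -0.0, -139.5]
contact_force: [0.7, 0.3, 0.2]
gripper_width: 0.0347
```

>>> carry_out:
  commands: [0,0,-0.2,0,-0.2,0,0,-0.2,0,-0.2,0,0,-0.1,0,-0.2,0,0,0,0,-0.2]
  grip_force: 10

```text
time_s: 5.05
tcp_pos: [0.5254, -0.0103, 0.1618]
eef_rot: [180.0, -0.1, -139.5]
contact_force: [-0.1, -0.2, -0.8]
gripper_width: 0.0523
```

>>> carry_out:
  commands: [0,0,0,0,1,0,0,0,0,1,0,0,0,0,1,0,0,0,0,1,0,0,0,0,1,0,0,0,0,1,0,0,0,0,1,0,0,0,0,1]

```text
time_s: 5.85
tcp_pos: [0.526, -0.0101, 0.1629]
eef_rot: [180.0, 0.0, -139.5]
contact_force: [-0.0, 1.0, 0.6]
gripper_width: 0.0137
```

```bash
python3 st.py
python3 - <<'E'
from plant import cams
from h import *
f=cams.capture("side")["frame"]
g=cv2.resize(f[180:230,285:345],None,fx=10,fy=10,interpolation=cv2.INTER_CUBIC); cv2.imwrite("pics/s4.png",g[:,:,::-1])
E
```

```text
('time_s', 5.85)
('tcp_pos', [0.526, -0.0101, 0.1629])
('eef_rot', [179.9918, 0.0028, -139.4585])
('contact_force', [-0.0175, 0.9884, 0.5758])
('moment', [0.4763, 0.2764, 0.0227])
('gripper_width', 0.013723855481487223)
-0.0006214214772626292
```

View pics/s4.png

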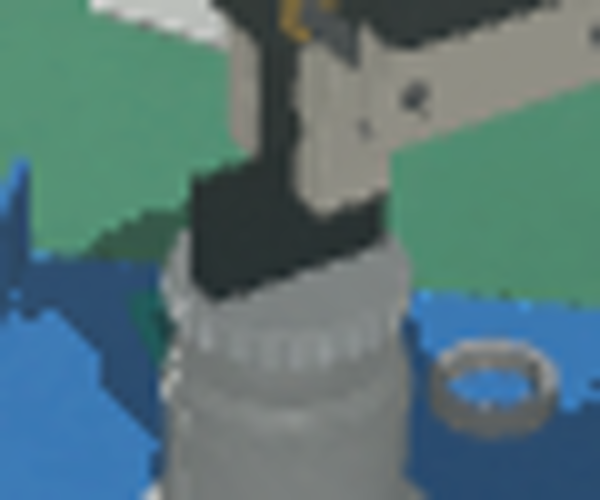

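The jaws now hold the bar: width 13.7 mm, overlap about 17 mm by the side crop (finger bottom at row ~213, bar foot ~262). I'll open, go 9 mm lower and grip harder.

>>> carry_out:
  commands: [0,0,0,0,0.3,0,0,0,0,0.3,0,0,-0.12,0,0.3,0,0,-0.11,0,0.3,0,0,0,0,0.3,0,0,0,0,1,0,0,0,0,1,0,0,0,0,1]
  grip_force: 50

```text
time_s: 6.7
tcp_pos: [0.526, -0.0101, 0.1539]
eef_rot: [180.0, 0.0, -139.5]
contact_force: [-0.4, 2.0, 0.9]
gripper_width: 0.0135
```

>>> carry_out:
  commands: [0,0,0,0,1,0,0,0,0,1,0,0,0,0,1,0,0,0,0,1]

```text
time_s: 7.1
tcp_pos: [0.526, -0.0101, 0.1538]
eef_rot: [180.0, 0.0, -139.5]
contact_force: [-1.1, 1.6, 2.0]
gripper_width: 0.0135
```

```bash
python3 st.py
```

```text
('time_s', 7.1)
('tcp_pos', [0.526, -0.0101, 0.1538])
('eef_rot', [179.9959, 0.004, -139.4568])
('contact_force', [-1.1255, 1.5704, 1.9954])
('moment', [0.7383, 0.5467, 0.0258])
('gripper_width', 0.013482032804161923)
0.002571814984548837
```

Now I turn anticlockwise. The first click (18°) is certain to be free, so I read the moment at each 4°.

>>> carry_out:
  commands: [0,0,0,0.5,1,0,0,0,0.5,1,0,0,0,0,1]

```text
time_s: 7.4
tcp_pos: [0.5263, -0.0102, 0.1539]
eef_rot: [-180.0, 0.0, -135.4]
contact_force: [-0.3, 1.2, 1.0]
gripper_width: 0.0133
```

```bash
cat > m.py <<'E'
from plant import telemetry
s=telemetry.get_state()
print("t%.2f yaw %.2f Mz %.3f F"%(s["time_s"],s["eef_rot"][2],s["moment"][2]),s["contact_force"].round(1),"pos",s["tcp_pos"].round(4),"w %.4f"%s["gripper_width"],"M",s["moment"].round(2))
E
python3 m.py
```

```text
t7.40 yaw -135.45 Mz -0.244 F [-0.3  1.2  1. ] pos [ 0.5263 -0.0102  0.1539] w 0.0133 M [ 0.22 -0.08 -0.24]
```

>>> carry_out:
  commands: [0,0,0,0.5,1,0,0,0,0.5,1,0,0,0,0,1]

```text
time_s: 7.7
tcp_pos: [0.5264, -0.0103, 0.154]
eef_rot: [-180.0, 0.0, -131.5]
contact_force: [0.5, -0.1, 2.1]
gripper_width: 0.0134
```

```bash
python3 m.py
```

```text
t7.70 yaw -131.48 Mz 0.063 F [ 0.5 -0.1  2.1] pos [ 0.5264 -0.0103  0.154 ] w 0.0134 M [0.04 0.07 0.06]
```

>>> carry_out:
  commands: [0,0,0,0.5,1,0,0,0,0.5,1,0,0,0,0,1]

```text
time_s: 8.0
tcp_pos: [0.5264, -0.0104, 0.154]
eef_rot: [-180.0, 0.0, -127.5]
contact_force: [1.1, -0.9, 1.2]
gripper_width: 0.0136
```

```bash
python3 m.py
```

```text
t8.00 yaw -127.49 Mz 0.088 F [ 1.1 -0.9  1.2] pos [ 0.5264 -0.0104  0.154 ] w 0.0136 M [-0.32 -0.42  0.09]
```

>>> carry_out:
  commands: [0,0,0,0.5,1,0,0,0,0.5,1,0,0,0,0,1]

```text
time_s: 8.3
tcp_pos: [0.5265, -0.0103, 0.154]
eef_rot: [-179.9, 0.0, -123.5]
contact_force: [2.4, -2.3, 1.8]
gripper_width: 0.0137
```

```bash
python3 m.py
```

```text
t8.30 yaw -123.51 Mz 0.072 F [ 2.4 -2.3  1.8] pos [ 0.5265 -0.0103  0.154 ] w 0.0137 M [-0.67 -0.77  0.07]
```

>>> carry_out:
  commands: [0,0,0,0.5,1,0,0,0,0,1]

```text
time_s: 8.5
tcp_pos: [0.5266, -0.0103, 0.154]
eef_rot: [-179.9, 0.0, -121.5]
contact_force: [2.8, -2.7, 1.8]
gripper_width: 0.0135
```

```bash
python3 m.py
```

```text
t8.50 yaw -121.53 Mz -0.015 F [ 2.8 -2.7  1.8] pos [ 0.5266 -0.0103  0.154 ] w 0.0135 M [-0.95 -1.2  -0.02]
```

>>> carry_out:
  commands: [0,0,0,0.4,1,0,0,0,0,1]

```text
time_s: 8.7
tcp_pos: [0.5266, -0.0103, 0.154]
eef_rot: [-179.9, 0.0, -119.8]
contact_force: [3.1, -2.6, -0.6]
gripper_width: 0.0132
```

```bash
python3 m.py
```

```text
t8.70 yaw -119.83 Mz -0.164 F [ 3.1 -2.6 -0.6] pos [ 0.5266 -0.0103  0.154 ] w 0.0132 M [-1.36 -1.73 -0.16]
```

>>> carry_out:
  commands: [0,0,0,0.25,1,0,0,0,0,1]

```text
time_s: 8.9
tcp_pos: [0.5267, -0.0103, 0.154]
eef_rot: [-179.9, 0.0, -118.8]
contact_force: [4.5, -4.2, -1.4]
gripper_width: 0.0135
```

```bash
python3 m.py
```

```text
t8.90 yaw -118.85 Mz -0.191 F [ 4.5 -4.2 -1.4] pos [ 0.5267 -0.0103  0.154 ] w 0.0135 M [-1.48 -1.83 -0.19]
```

>>> carry_out:
  commands: [0,0,0,0.25,1,0,0,0,0,1]

```text
time_s: 9.1
tcp_pos: [0.5268, -0.0104, 0.154]
eef_rot: [-179.9, 0.0, -117.9]
contact_force: [5.1, -3.3, -1.4]
gripper_width: 0.0139
```

```bash
python3 m.py
```

```text
t9.10 yaw -117.85 Mz -0.246 F [ 5.1 -3.3 -1.4] pos [ 0.5268 -0.0104  0.154 ] w 0.0139 M [-1.58 -2.   -0.25]
```

The profile matches the first click, so this isn't the stop yet. I go on in fine steps and ease the sideways load.

>>> carry_out:
  commands: [0.02,-0.015,0,0.4,1,0,0,0,0,1]

```text
time_s: 9.3
tcp_pos: [0.5273, -0.0108, 0.154]
eef_rot: [-180.0, 0.0, -116.2]
contact_force: [3.9, -2.8, 0.2]
gripper_width: 0.0134
```

```bash
python3 m.py
```

```text
t9.30 yaw -116.24 Mz -0.323 F [ 3.9 -2.8  0.2] pos [ 0.5273 -0.0108  0.154 ] w 0.0134 M [-0.98 -1.58 -0.32]
```

>>> carry_out:
  commands: [0,0,0,0.4,1,0,0,0,0,1]

```text
time_s: 9.5
tcp_pos: [0.5272, -0.0107, 0.154]
eef_rot: [-180.0, 0.0, -114.6]
contact_force: [4.5, -2.2, -0.5]
gripper_width: 0.0137
```

```bash
python3 m.py
```

```text
t9.50 yaw -114.60 Mz -0.435 F [ 4.5 -2.2 -0.5] pos [ 0.5272 -0.0107  0.154 ] w 0.0137 M [-1.15 -1.98 -0.44]
```

>>> carry_out:
  commands: [0,0,0,0.4,1,0,0,0,0,1]

```text
time_s: 9.7
tcp_pos: [0.5271, -0.0108, 0.154]
eef_rot: [-180.0, 0.0, -113.0]
contact_force: [3.9, -2.6, 0.9]
gripper_width: 0.0136
```

```bash
python3 m.py
```

```text
t9.70 yaw -112.96 Mz -0.005 F [ 3.9 -2.6  0.9] pos [ 0.5271 -0.0108  0.154 ] w 0.0136 M [-1.04 -1.6  -0.  ]
```

The moment dropped, so I'm into the second click anticlockwise, centred near -103.5.

>>> carry_out:
  commands: [0.01,-0.01,0,0.5,1,0,0,0,0.5,1,0,0,0,0.5,1,0,0,0,0.5,1,0,0,0,0,1]

```text
time_s: 10.2
tcp_pos: [0.5276, -0.011, 0.154]
eef_rot: [-180.0, 0.0, -105.0]
contact_force: [5.1, -1.2, -0.1]
gripper_width: 0.0139
```

```bash
python3 m.py
```

```text
t10.20 yaw -104.95 Mz -0.218 F [ 5.1 -1.2 -0.1] pos [ 0.5276 -0.011   0.154 ] w 0.0139 M [-0.95 -1.87 -0.22]
```

>>> carry_out:
  commands: [0,0,0,0.4,1,0,0,0,0,1]

```text
time_s: 10.4
tcp_pos: [0.5277, -0.011, 0.154]
eef_rot: [-180.0, 0.0, -103.4]
contact_force: [5.5, -2.7, 0.4]
gripper_width: 0.0138
```

```bash
python3 m.py
```

```text
t10.40 yaw -103.41 Mz -0.640 F [ 5.5 -2.7  0.4] pos [ 0.5277 -0.011   0.154 ] w 0.0138 M [-0.9  -1.84 -0.64]
```

>>> carry_out:
  commands: [0,0,0,0.25,1,0,0,0,0,1]

```text
time_s: 10.6
tcp_pos: [0.5276, -0.011, 0.154]
eef_rot: [-180.0, 0.0, -102.5]
contact_force: [4.7, -2.7, 0.4]
gripper_width: 0.0136
```

```bash
python3 m.py
```

```text
t10.60 yaw -102.45 Mz -0.811 F [ 4.7 -2.7  0.4] pos [ 0.5276 -0.011   0.154 ] w 0.0136 M [-0.84 -1.85 -0.81]
```

The moment is 0.64, then 0.81 N m with no drop: this is the stop, with click zero near -105. Now I turn clockwise and count the drops.

>>> carry_out:
  commands: [0,0,0,-0.5,1,0,0,0,-0.5,1,0,0,0,0,1]

```text
time_s: 10.9
tcp_pos: [0.5276, -0.011, 0.154]
eef_rot: [-180.0, 0.0, -106.5]
contact_force: [5.1, -1.8, 0.6]
gripper_width: 0.0133
```

```bash
python3 m.py
```

```text
t10.90 yaw -106.46 Mz 0.082 F [ 5.1 -1.8  0.6] pos [ 0.5276 -0.011   0.154 ] w 0.0133 M [-0.89 -1.88  0.08]
```

>>> carry_out:
  commands: [-0.01,0.01,0,-0.5,1,0,0,0,-0.5,1,0,0,0,0,1]

```text
time_s: 11.2
tcp_pos: [0.527, -0.0108, 0.154]
eef_rot: [-180.0, -0.0, -110.4]
contact_force: [4.4, -2.7, 0.5]
gripper_width: 0.0137
```

```bash
python3 m.py
```

```text
t11.20 yaw -110.42 Mz 0.389 F [ 4.4 -2.7  0.5] pos [ 0.527  -0.0108  0.154 ] w 0.0137 M [-1.03 -1.62  0.39]
```

>>> carry_out:
  commands: [0,0,0,-0.5,1,0,0,0,0,1]

```text
time_s: 11.4
tcp_pos: [0.5271, -0.0107, 0.154]
eef_rot: [-180.0, -0.0, -112.4]
contact_force: [4.6, -3.6, -0.6]
gripper_width: 0.0139
```

```bash
python3 m.py
```

```text
t11.40 yaw -112.43 Mz -0.077 F [ 4.6 -3.6 -0.6] pos [ 0.5271 -0.0107  0.154 ] w 0.0139 M [-1.33 -2.1  -0.08]
```

>>> carry_out:
  commands: [0,0,0,-0.5,1,0,0,0,0,1]

```text
time_s: 11.6
tcp_pos: [0.5272, -0.0107, 0.154]
eef_rot: [-180.0, 0.0, -114.5]
contact_force: [4.6, -3.2, 1.1]
gripper_width: 0.0137
```

```bash
python3 m.py
```

```text
t11.60 yaw -114.48 Mz -0.325 F [ 4.6 -3.2  1.1] pos [ 0.5272 -0.0107  0.154 ] w 0.0137 M [-1.25 -2.06 -0.33]
```

>>> carry_out:
  commands: [0,0,0,-0.5,1,0,0,0,0,1]

```text
time_s: 11.8
tcp_pos: [0.527, -0.0107, 0.1539]
eef_rot: [-180.0, 0.0, -116.5]
contact_force: [3.7, -3.4, 2.1]
gripper_width: 0.0133
```

```bash
python3 m.py
```

```text
t11.80 yaw -116.46 Mz -0.273 F [ 3.7 -3.4  2.1] pos [ 0.527  -0.0107  0.1539] w 0.0133 M [-1.12 -1.95 -0.27]
```

>>> carry_out:
  commands: [0,0,0,-0.5,1,0,0,0,-0.5,1,0,0,0,0,1]

```text
time_s: 12.1
tcp_pos: [0.5267, -0.0106, 0.1539]
eef_rot: [180.0, 0.0, -120.4]
contact_force: [2.9, -3.3, 2.6]
gripper_width: 0.0136
```

```bash
python3 m.py
```

```text
t12.10 yaw -120.40 Mz -0.050 F [ 2.9 -3.3  2.6] pos [ 0.5267 -0.0106  0.1539] w 0.0136 M [-0.71 -1.25 -0.05]
```

First drop between -110.4 and -112.4; click one is at about -121. Next, clicks two and three.

>>> carry_out:
  commands: [0,0,0,-0.5,1,0,0,0,-0.5,1,0,0,0,-0.5,1,0,0,0,0,1]

```text
time_s: 12.5
tcp_pos: [0.5264, -0.0105, 0.1539]
eef_rot: [180.0, -0.0, -126.4]
contact_force: [0.6, 0.2, 5.0]
gripper_width: 0.014
```

```bash
python3 m.py
```

```text
t12.50 yaw -126.35 Mz 0.279 F [0.6 0.2 5. ] pos [ 0.5264 -0.0105  0.1539] w 0.0140 M [ 0.03 -0.11  0.28]
```

>>> carry_out:
  commands: [0,0,0,-0.5,1,0,0,0,0,1]

```text
time_s: 12.7
tcp_pos: [0.5263, -0.0105, 0.1539]
eef_rot: [180.0, -0.0, -128.3]
contact_force: [-0.3, -0.3, 5.4]
gripper_width: 0.0136
```

```bash
python3 m.py
```

```text
t12.70 yaw -128.34 Mz 0.417 F [-0.3 -0.3  5.4] pos [ 0.5263 -0.0105  0.1539] w 0.0136 M [0.29 0.25 0.42]
```

>>> carry_out:
  commands: [0,0,0,-0.5,1,0,0,0,0,1]

```text
time_s: 12.9
tcp_pos: [0.5263, -0.0105, 0.1538]
eef_rot: [180.0, -0.0, -130.4]
contact_force: [0.6, 0.7, 3.1]
gripper_width: 0.0137
```

```bash
python3 m.py
```

```text
t12.90 yaw -130.36 Mz -0.105 F [0.6 0.7 3.1] pos [ 0.5263 -0.0105  0.1538] w 0.0137 M [-0.07 -0.46 -0.11]
```

>>> carry_out:
  commands: [0,0,0,-0.5,1,0,0,0,-0.5,1,0,0,0,0,1]

```text
time_s: 13.2
tcp_pos: [0.5263, -0.0104, 0.1538]
eef_rot: [180.0, -0.0, -134.4]
contact_force: [-0.1, 1.0, 4.4]
gripper_width: 0.0134
```

```bash
python3 m.py
```

```text
t13.20 yaw -134.41 Mz -0.201 F [-0.1  1.   4.4] pos [ 0.5263 -0.0104  0.1538] w 0.0134 M [ 0.39 -0.01 -0.2 ]
```

>>> carry_out:
  commands: [0,0,0,-0.5,1,0,0,0,-0.5,1,0,0,0,0,1]

```text
time_s: 13.5
tcp_pos: [0.5261, -0.0103, 0.1538]
eef_rot: [179.9, -0.0, -138.4]
contact_force: [-2.7, 1.9, 5.4]
gripper_width: 0.0134
```

```bash
python3 m.py
```

```text
t13.50 yaw -138.41 Mz 0.004 F [-2.7  1.9  5.4] pos [ 0.5261 -0.0103  0.1538] w 0.0134 M [0.89 0.48 0.  ]
```

Second drop at ~-129.5; click two is at about -138.5, which is where the cap started. There is about 5 N of downward lean, so I relieve it by 1 mm and carry on.

>>> carry_out:
  commands: [0,0,0.025,-0.5,1,0,0,0,-0.5,1,0,0,0,-0.5,1,0,0,0,0,1]

```text
time_s: 13.9
tcp_pos: [0.5256, -0.0101, 0.154]
eef_rot: [179.9, -0.1, -144.4]
contact_force: [-1.2, 4.3, -0.1]
gripper_width: 0.0134
```

```bash
python3 m.py
```

```text
t13.90 yaw -144.38 Mz 0.365 F [-1.2  4.3 -0.1] pos [ 0.5256 -0.0101  0.154 ] w 0.0134 M [1.7  0.84 0.36]
```

>>> carry_out:
  commands: [0,0,0,-0.5,1,0,0,0,0,1]

```text
time_s: 14.1
tcp_pos: [0.5256, -0.0101, 0.154]
eef_rot: [179.9, -0.1, -146.4]
contact_force: [-2.1, 4.9, 2.1]
gripper_width: 0.0135
```

```bash
python3 m.py
```

```text
t14.10 yaw -146.37 Mz 0.493 F [-2.1  4.9  2.1] pos [ 0.5256 -0.0101  0.154 ] w 0.0135 M [2.13 1.15 0.49]
```

>>> carry_out:
  commands: [0,0,0,-0.5,1,0,0,0,0,1]

```text
time_s: 14.3
tcp_pos: [0.5256, -0.0101, 0.1539]
eef_rot: [179.9, -0.1, -148.4]
contact_force: [-1.1, 4.8, 0.1]
gripper_width: 0.0131
```

```bash
python3 m.py
```

```text
t14.30 yaw -148.39 Mz 0.050 F [-1.1  4.8  0.1] pos [ 0.5256 -0.0101  0.1539] w 0.0131 M [1.97 0.61 0.05]
```

>>> carry_out:
  commands: [0,0,0,-0.5,1,0,0,0,-0.5,1,0,0,0,0,1]

```text
time_s: 14.6
tcp_pos: [0.5256, -0.0099, 0.1539]
eef_rot: [179.9, -0.1, -152.4]
contact_force: [-2.1, 5.5, 0.1]
gripper_width: 0.0136
```

```bash
python3 m.py
```

```text
t14.60 yaw -152.44 Mz -0.225 F [-2.1  5.5  0.1] pos [ 0.5256 -0.0099  0.1539] w 0.0136 M [ 2.34  0.72 -0.22]
```

>>> carry_out:
  commands: [0,0,0,-0.5,1,0,0,0,-0.5,1,0,0,0,0,1]

```text
time_s: 14.9
tcp_pos: [0.5255, -0.0097, 0.1539]
eef_rot: [179.9, -0.1, -156.4]
contact_force: [-3.3, 6.4, 1.2]
gripper_width: 0.0135
```

```bash
python3 m.py
```

```text
t14.90 yaw -156.43 Mz -0.035 F [-3.3  6.4  1.2] pos [ 0.5255 -0.0097  0.1539] w 0.0135 M [ 2.86  1.19 -0.04]
```

Third drop at ~-147.5; click three is at about -157. On to the fourth, easing the sideways load.

>>> carry_out:
  commands: [-0.01,0.025,0,-0.5,1,0,0,0,-0.5,1,0,0,0,-0.5,1,0,0,0,0,1]

```text
time_s: 15.3
tcp_pos: [0.5251, -0.0088, 0.154]
eef_rot: [179.9, -0.1, -162.4]
contact_force: [-3.6, 6.9, 1.5]
gripper_width: 0.0138
```

```bash
python3 m.py
```

```text
t15.30 yaw -162.38 Mz 0.344 F [-3.6  6.9  1.5] pos [ 0.5251 -0.0088  0.154 ] w 0.0138 M [2.65 1.48 0.34]
```

>>> carry_out:
  commands: [0,0,0,-0.5,1,0,0,0,0,1]

```text
time_s: 15.5
tcp_pos: [0.525, -0.0088, 0.154]
eef_rot: [179.9, -0.1, -164.4]
contact_force: [-3.3, 7.5, 2.9]
gripper_width: 0.0133
```

```bash
python3 m.py
```

```text
t15.50 yaw -164.37 Mz 0.482 F [-3.3  7.5  2.9] pos [ 0.525  -0.0088  0.154 ] w 0.0133 M [2.88 1.58 0.48]
```

>>> carry_out:
  commands: [0,0,0,-0.5,1,0,0,0,0,1]

```text
time_s: 15.7
tcp_pos: [0.525, -0.0087, 0.1539]
eef_rot: [179.9, -0.1, -166.4]
contact_force: [-3.4, 6.5, 0.5]
gripper_width: 0.0134
```

```bash
python3 m.py
```

```text
t15.70 yaw -166.39 Mz -0.006 F [-3.4  6.5  0.5] pos [ 0.525  -0.0087  0.1539] w 0.0134 M [ 2.8   1.03 -0.01]
```

>>> carry_out:
  commands: [0,0,0,-0.5,1,0,0,0,-0.5,1,0,0,0,0,1]

```text
time_s: 16.0
tcp_pos: [0.5251, -0.0085, 0.1538]
eef_rot: [179.9, -0.1, -170.4]
contact_force: [-3.0, 7.5, 1.3]
gripper_width: 0.0134
```

```bash
python3 m.py
```

```text
t16.00 yaw -170.43 Mz -0.213 F [-3.   7.5  1.3] pos [ 0.5251 -0.0085  0.1538] w 0.0134 M [ 3.2   1.07 -0.21]
```

>>> carry_out:
  commands: [0,0,0,-0.5,1,0,0,0,-0.5,1,0,0,0,0,1]

```text
time_s: 16.3
tcp_pos: [0.5252, -0.0082, 0.1539]
eef_rot: [179.8, -0.1, -174.4]
contact_force: [-3.3, 8.6, 1.6]
gripper_width: 0.0135
```

```bash
python3 m.py
```

```text
t16.30 yaw -174.43 Mz -0.067 F [-3.3  8.6  1.6] pos [ 0.5252 -0.0082  0.1539] w 0.0135 M [ 3.71  1.43 -0.07]
```

Fourth drop between -164.4 and -166.4, and the cap is nearly centred in click four (-0.07 N m). I let go, rise clear and shut the jaws to press with the closed tips.

>>> carry_out:
  commands: [0,0,0,-0.15,0.5,0,0,0,0,0.2,0,0,0,0,0.2,0,0,0,0,0.2,0,0,0.2,0,0.2,0,0,0.4,0,0.2,0,0,0.4,0,0.2,0,0,0.1,0,0.2]

```text
time_s: 17.1
tcp_pos: [0.5275, -0.0098, 0.201]
eef_rot: [180.0, 0.2, -175.0]
contact_force: [0.1, 0.7, -0.6]
gripper_width: 0.0351
```

>>> carry_out:
  commands: [0.05,-0.02,0,0,1,0,0,0,0,1,0,0,0,0,1,0,0,0,0,1,0,0,0,0,1,0,0,0,0,1]

```text
time_s: 17.7
tcp_pos: [0.5283, -0.0106, 0.1985]
eef_rot: [-180.0, -0.0, -175.1]
contact_force: [0.0, 0.5, 0.3]
gripper_width: 0.0008
```

```bash
python3 m.py
python3 - <<'E'
from plant import cams
from h import *
f=cams.capture("side")["frame"]; t=cams.capture("top")["frame"]
g=[cv2.resize(x,(500,500),interpolation=cv2.INTER_CUBIC)[:,:400] for x in (f[175:225,290:340],t[165:215,290:340])]
cv2.imwrite("pics/s5.png",np.hstack(g)[:,:,::-1])
E
```

```text
t17.70 yaw -175.06 Mz 0.006 F [0.  0.5 0.3] pos [ 0.5283 -0.0106  0.1985] w 0.0008 M [-0.05 -0.04  0.01]
```

View pics/s5.png

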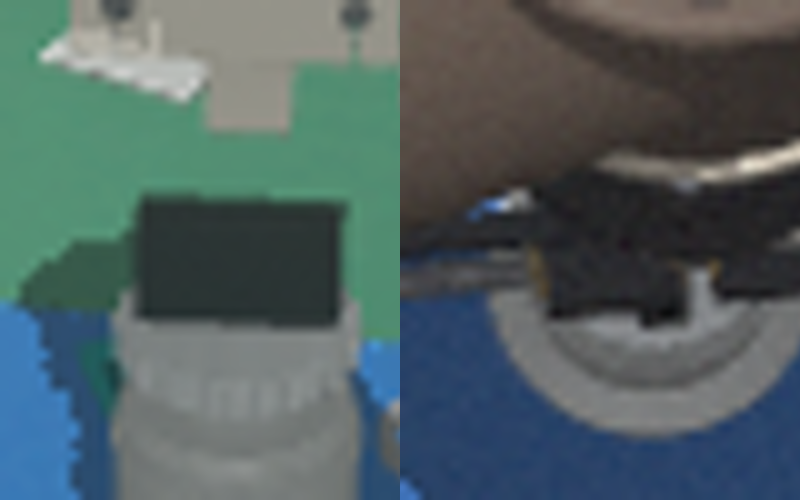

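The side crop shows the bar at 137–343 across, turned about 36° as expected, with the closed tip centred over it (208–293) and about 20 mm above. I go down in stages, watching the force.

>>> carry_out:
  commands: [0,0.06,-0.2,0,1,0,0,-0.2,0,1,0,0,0,0,1]

```text
time_s: 18.1
tcp_pos: [0.5274, -0.0082, 0.181]
eef_rot: [-180.0, -0.2, -175.1]
contact_force: [-0.7, -0.5, -0.8]
gripper_width: 0.0004
```

```bash
python3 m.py
```

```text
t18.10 yaw -175.06 Mz -0.008 F [-0.7 -0.5 -0.8] pos [ 0.5274 -0.0082  0.181 ] w 0.0004 M [-0.04 -0.01 -0.01]
```

>>> carry_out:
  commands: [0,0,-0.05,0,1,0,0,0,0,1]

```text
time_s: 18.3
tcp_pos: [0.5283, -0.0082, 0.1805]
eef_rot: [-180.0, -0.0, -175.1]
contact_force: [-0.5, -0.0, -0.0]
gripper_width: 0.0007
```

```bash
python3 m.py
```

```text
t18.30 yaw -175.06 Mz -0.017 F [-0.5 -0.  -0. ] pos [ 0.5283 -0.0082  0.1805] w 0.0007 M [ 0.02 -0.04 -0.02]
```

>>> carry_out:
  commands: [0,0,-0.03,0,1,0,0,0,0,1]

```text
time_s: 18.5
tcp_pos: [0.5285, -0.0082, 0.1796]
eef_rot: [180.0, 0.0, -175.1]
contact_force: [-0.3, -0.2, 0.6]
gripper_width: 0.0005
```

```bash
python3 m.py
```

```text
t18.50 yaw -175.06 Mz 0.012 F [-0.3 -0.2  0.6] pos [ 0.5285 -0.0082  0.1796] w 0.0005 M [-0.01  0.03  0.01]
```

>>> carry_out:
  commands: [0,0,-0.03,0,1,0,0,0,0,1]

```text
time_s: 18.7
tcp_pos: [0.5284, -0.0082, 0.1783]
eef_rot: [180.0, -0.0, -175.1]
contact_force: [-0.1, 0.5, -0.1]
gripper_width: 0.0004
```

```bash
python3 m.py
```

```text
t18.70 yaw -175.06 Mz -0.025 F [-0.1  0.5 -0.1] pos [ 0.5284 -0.0082  0.1783] w 0.0004 M [-0.01  0.   -0.03]
```

>>> carry_out:
  commands: [0,0,-0.03,0,1,0,0,0,0,1]

```text
time_s: 18.9
tcp_pos: [0.5283, -0.0081, 0.177]
eef_rot: [180.0, -0.0, -175.1]
contact_force: [0.4, -0.2, 0.5]
gripper_width: 0.0002
```

```bash
python3 m.py
```

```text
t18.90 yaw -175.06 Mz -0.028 F [ 0.4 -0.2  0.5] pos [ 0.5283 -0.0081  0.177 ] w 0.0002 M [ 0.04  0.02 -0.03]
```

>>> carry_out:
  commands: [0,0,-0.03,0,1,0,0,0,0,1]

```text
time_s: 19.1
tcp_pos: [0.5283, -0.0082, 0.1758]
eef_rot: [180.0, -0.0, -175.1]
contact_force: [-0.3, 0.4, -0.0]
gripper_width: 0.0004
```

```bash
python3 m.py
```

```text
t19.10 yaw -175.06 Mz -0.033 F [-0.3  0.4 -0. ] pos [ 0.5283 -0.0082  0.1758] w 0.0004 M [-0.05 -0.07 -0.03]
```

>>> carry_out:
  commands: [0,0,-0.03,0,1,0,0,0,0,1]

```text
time_s: 19.3
tcp_pos: [0.5283, -0.0081, 0.1746]
eef_rot: [180.0, -0.0, -175.1]
contact_force: [-0.2, 0.2, -0.3]
gripper_width: 0.0008
```

```bash
python3 m.py
```

```text
t19.30 yaw -175.06 Mz -0.011 F [-0.2  0.2 -0.3] pos [ 0.5283 -0.0081  0.1746] w 0.0008 M [ 0.06  0.   -0.01]
```

Run:
```python
from plant import cams
f=cams.capture("side")["frame"]
for u in (313,315,317): print(u,[tuple(int(k) for k in f[v,u]) for v in range(186,212,2)])
```

```text
313 [(147, 147, 137), (148, 147, 137), (141, 140, 131), (145, 145, 136), (148, 146, 137), (87, 90, 84), (43, 52, 52), (43, 51, 51), (42, 52, 51), (42, 51, 51), (42, 52, 52), (122, 128, 127), (125, 131, 130)]
315 [(147, 147, 137), (148, 146, 137), (146, 146, 136), (145, 145, 135), (147, 146, 136), (93, 96, 90), (43, 52, 52), (43, 51, 51), (43, 52, 52), (43, 51, 52), (42, 51, 52), (123, 128, 127), (125, 132, 132)]
317 [(148, 147, 137), (148, 147, 137), (147, 146, 136), (147, 146, 136), (148, 147, 137), (96, 98, 92), (44, 53, 52), (42, 51, 51), (43, 52, 52), (41, 51, 51), (42, 52, 52), (121, 127, 126), (125, 130, 130)]
```

>>> carry_out:
  commands: [0,0,-0.03,0,1,0,0,0,0,1]

```text
time_s: 19.55
tcp_pos: [0.5284, -0.0082, 0.1734]
eef_rot: [180.0, -0.0, -175.1]
contact_force: [0.5, -0.1, 0.1]
gripper_width: 0.0005
```

```bash
python3 m.py
```

```text
t19.55 yaw -175.06 Mz -0.007 F [ 0.5 -0.1  0.1] pos [ 0.5284 -0.0082  0.1734] w 0.0005 M [-0.    0.01 -0.01]
```

>>> carry_out:
  commands: [0,0,-0.03,0,1,0,0,0,0,1]

```text
time_s: 19.75
tcp_pos: [0.5283, -0.0082, 0.1722]
eef_rot: [-180.0, -0.0, -175.1]
contact_force: [-0.3, 0.4, 0.2]
gripper_width: 0.0002
```

```bash
python3 m.py
```

```text
t19.75 yaw -175.06 Mz 0.011 F [-0.3  0.4  0.2] pos [ 0.5283 -0.0082  0.1722] w 0.0002 M [-0.02 -0.04  0.01]
```

>>> carry_out:
  commands: [0,0,-0.03,0,1,0,0,0,0,1]

```text
time_s: 19.95
tcp_pos: [0.5283, -0.0081, 0.171]
eef_rot: [180.0, -0.0, -175.1]
contact_force: [0.5, -0.1, 0.3]
gripper_width: 0.0004
```

```bash
python3 m.py
```

```text
t19.95 yaw -175.06 Mz -0.002 F [ 0.5 -0.1  0.3] pos [ 0.5283 -0.0081  0.171 ] w 0.0004 M [-0.02  0.   -0.  ]
```

>>> carry_out:
  commands: [0,0,-0.03,0,1,0,0,0,0,1]

```text
time_s: 20.15
tcp_pos: [0.5288, -0.0082, 0.1705]
eef_rot: [-180.0, 0.0, -175.0]
contact_force: [-1.4, -0.4, 4.7]
gripper_width: 0.0006
```

```bash
python3 m.py
```

```text
t20.15 yaw -175.05 Mz -0.005 F [-1.4 -0.4  4.7] pos [ 0.5288 -0.0082  0.1705] w 0.0006 M [-0.01  0.24 -0.  ]
```

>>> carry_out:
  commands: [0,0,-0.03,0,1,0,0,0,0,1]

```text
time_s: 20.35
tcp_pos: [0.5293, -0.0083, 0.1703]
eef_rot: [-180.0, 0.1, -175.0]
contact_force: [-3.1, -0.1, 10.9]
gripper_width: 0.0001
```

```bash
python3 m.py
```

```text
t20.35 yaw -175.02 Mz 0.006 F [-3.1 -0.1 10.9] pos [ 0.5293 -0.0083  0.1703] w 0.0001 M [-0.03  0.91  0.01]
```

>>> carry_out:
  commands: [0,0,-0.03,0,1,0,0,0,0,1]

```text
time_s: 20.55
tcp_pos: [0.5299, -0.0084, 0.1701]
eef_rot: [-180.0, 0.2, -175.0]
contact_force: [-3.5, 0.7, 16.7]
gripper_width: 0.0004
```

```bash
python3 m.py
```

```text
t20.55 yaw -175.01 Mz -0.018 F [-3.5  0.7 16.7] pos [ 0.5299 -0.0084  0.1701] w 0.0004 M [-0.02  1.47 -0.02]
```

Contact at TCP z 0.1707, so the tip is about 14 mm behind the TCP. The force is up to 17 N and the tool drifts along +x as the arm yields. I relieve the sideways part while pressing on.

>>> carry_out:
  commands: [-0.04,0,-0.015,0,1,0,0,0,0,1]

```text
time_s: 20.75
tcp_pos: [0.5291, -0.0082, 0.17]
eef_rot: [-180.0, 0.3, -175.0]
contact_force: [-1.5, 0.1, 16.5]
gripper_width: 0.0003
```

```bash
python3 m.py
```

```text
t20.75 yaw -174.99 Mz -0.034 F [-1.5  0.1 16.5] pos [ 0.5291 -0.0082  0.17  ] w 0.0003 M [-0.18  0.65 -0.03]
```

>>> carry_out:
  commands: [-0.01,0,-0.02,0,1,0,0,0,0,1]

```text
time_s: 20.95
tcp_pos: [0.5292, -0.0083, 0.1698]
eef_rot: [-179.9, 0.4, -175.0]
contact_force: [-2.0, -0.5, 20.3]
gripper_width: 0.0004
```

```bash
python3 m.py
```

```text
t20.95 yaw -174.97 Mz -0.016 F [-2.  -0.5 20.3] pos [ 0.5292 -0.0083  0.1698] w 0.0004 M [-0.17  0.89 -0.02]
```

It holds at 20 N with no movement, so I look before pushing more.

Run:
```python
from plant import cams
from h import *
f=cams.capture("side")["frame"]; t=cams.capture("wrist")["frame"]
o=np.zeros((560,640,3),np.uint8); o[:280]=t[80:360]; o[280:560,:448]=cv2.resize(f[170:220,275:355],(448,280),interpolation=cv2.INTER_CUBIC)
cv2.imwrite("pics/s6.png",o[:,:,::-1])
```

```text
(no output)
```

View pics/s6.png

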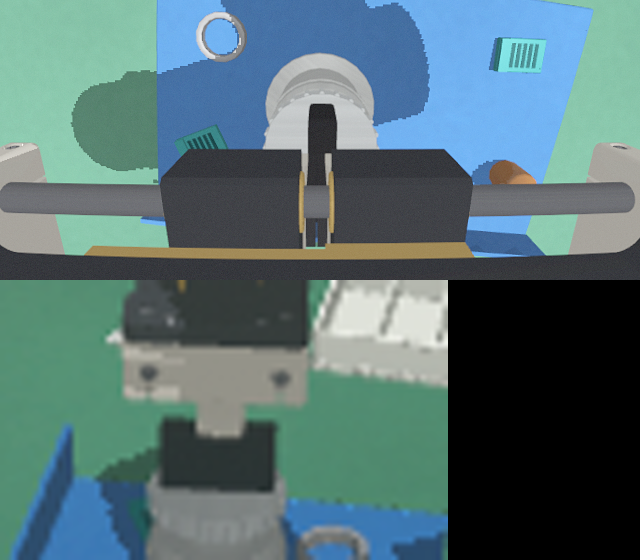

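The side crop shows the closed tips squarely on the bar (tip centre 220, bar centre 218), and the wrist crop shows nothing else in contact. The moments (My against Fx) also put the contact within about 4 mm of the axis. I press on in small steps to about 30 N.

>>> carry_out:
  commands: [-0.02,0,-0.025,0,1,0,0,0,0,1,0,0,0,0,1]

```text
time_s: 21.35
tcp_pos: [0.5257, -0.0081, 0.1653]
eef_rot: [180.0, 0.0, -175.1]
contact_force: [-1.0, 0.2, -1.1]
gripper_width: 0.0004
```

```bash
python3 m.py
```

```text
t21.35 yaw -175.06 Mz -0.001 F [-1.   0.2 -1.1] pos [ 0.5257 -0.0081  0.1653] w 0.0004 M [ 0.02  0.03 -0.  ]
```

>>> carry_out:
  commands: [-0.02,0,-0.025,0,1,0,0,0,0,1,0,0,0,0,1]

```text
time_s: 21.65
tcp_pos: [0.5252, -0.0081, 0.1643]
eef_rot: [-180.0, 0.0, -175.0]
contact_force: [1.4, -0.3, 4.2]
gripper_width: 0.0006
```

```bash
python3 m.py
```

```text
t21.65 yaw -175.05 Mz -0.033 F [ 1.4 -0.3  4.2] pos [ 0.5252 -0.0081  0.1643] w 0.0006 M [-0.06 -0.4  -0.03]
```

It snapped: the force fell to zero, and the new contact is at z 0.1644, about 6 mm below the first, so it is on the step. I lift off.

>>> carry_out:
  commands: [0,0,0.2,0,1,0,0,0.6,0,1,0,0,1,0,1,0,0,1,0,1,0,0,0,0,1,0,0,0,0,1]

```text
time_s: 22.25
tcp_pos: [0.5247, -0.008, 0.2768]
eef_rot: [179.9, 0.1, -175.1]
contact_force: [-0.8, -0.4, -0.5]
gripper_width: 0.0
```

```bash
python3 m.py
python3 - <<'E'
from plant import cams
from h import *
f=cams.capture("side")["frame"]
cv2.imwrite("pics/s7.png",cv2.resize(f[130:320,230:400],None,fx=3,fy=3,interpolation=cv2.INTER_CUBIC)[:,:,::-1])
for u in (312,315,318): 
    c=f[185:225,u].max(1); k=np.nonzero(c<75)[0]+185; print(u,k.min(),k.max())
E
```

```text
t22.25 yaw -175.07 Mz -0.025 F [-0.8 -0.4 -0.5] pos [ 0.5247 -0.008   0.2768] w 0.0000 M [-0.04  0.02 -0.03]
312 197 208
315 197 208
318 197 208
```

View pics/s7.png

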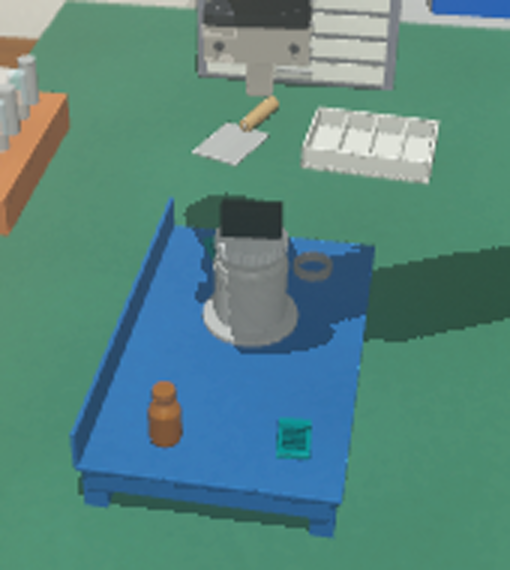

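The view shows the arm clear, with the vial, ring, cassette, tray and spatula in place. The bar now spans rows 197–208; its top was at ~195 before. That is 2 px, or about 6 mm, down. Handing in.

```bash
python3 -c "
from plant import r
print(r.close_job())"
```

```text
the job is handed in; nothing more can be done
None
```

The cap is set at its fourth click and pressed down onto its storage step. I let go, lifted clear and handed the job in at about 22 s; no verdict was reported.

**Turning:** anticlockwise, the stop came two clicks from the start, where the moment rose to 0.64 and then 0.81 N m with no drop. Turning back clockwise, I counted four drops, at tool yaws of about -111, -129, -147 and -165°. The cap had nearly centred itself at about -175° before I let go.

**Pressing:** with the jaws closed on the bar top, contact came at tool height 0.1707 m and the cap snapped. The next contact was at about 0.1644 m, roughly 6 mm lower. The side camera agrees, with the bar about 2 px (6 mm) lower. After lifting off, the measured force was close to zero, and the side view showed the vial, ring, one cassette, tray and spatula in place. It did not cover the second cassette or the spot plate.

**Checks that disagreed:**
- **Finger reach:** the fingertips ended about 14 mm behind the tool point, not 22 mm ahead of it as stated. My first grip therefore closed on air above the bar, touching nothing, and I corrected it from the pictures.
- **Press force:** the last reading before the snap was 20 N, not about 8 N. The pushing was centred to within a few millimetres.

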